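# Clamp a brass blank in a drilling jig

### The job

Load the drilling jig: lay the plain brass blank (the flat block 100 mm long and 40 mm wide, not the shorter thick block or the long thin bar) flat on the jig's plate and push it home, with one long side against both side pins and its end against the end pin. Then swing the clamp arm all the way down until its pad sits on the blank, and leave it so with the blank still against all three pins. Do not disturb the other things on the bench.

Things in the scene. Friction and masses are not known exactly. Their poses are not given: they have to be found in the camera images.
- blank: The blank: plain rectangular brass block, loose on the bench, 100 mm (its x) by 40 mm (its y) by 22 mm high, about 0.7 kg. Origin at the centre of its underside. Either end and either face may be used.
- jig: The drilling jig: dark steel plate fixed to the bench, 14 mm thick, spanning x -85..130 and y -60..60 mm in its frame. Origin on the plate's underside (bench level), under the centre of a blank that is home; x points away from the robot, to the clamp's hinge. A blank that is home lies along the jig's x, its +y side on the two side pins and its +x end on the end pin.
- jig_seat (a point): Point on the plate's top (14 mm above the bench) where the centre of the blank's underside lies when home; axes as the jig's.
- side_pin_a (a point): First side pin: round steel stop pin, 12 mm in diameter, 10 mm high. This point is at its foot, 35 mm to -x and 26 mm to +y of the seat.
- side_pin_b (a point): Second side pin, the same, its foot 35 mm to +x and 26 mm to +y of the seat.
- end_pin (a point): End pin, the same, its foot 56 mm to +x of the seat.
- clamp (a joint): Angle of the clamp arm: 0 = level, its pad just resting on a blank lying on the plate; grows as the arm swings up; about 1.4 to 1.65 at the start (nearly upright). The hinge is stiff (about 0.35 N m of friction): the arm stays where it is left. With no blank under it, it goes down to -0.06.
- clamp_hinge (a point): Point on the hinge axis (the jig's y), 100 mm to the jig's +x from its origin and 52 mm above the bench. At angle q a point s along the arm lies s*cos(q) to the jig's -x and s*sin(q) above here. Two hinge cheeks beside it, x +-13 mm and y +-20 mm about it, reach 64 mm above the bench.
- clamp_grip (a point): Grip point in the arm's round black rubber handle, 172 mm from the hinge axis; the handle is 22 mm in diameter and runs from 125 to 190 mm from the hinge. The rest of the arm is a steel bar 16 mm wide, 14 mm thick. Axes turn with the arm; x points from here to the hinge.
- clamp_pad (a point): Centre of the underside of the clamp's round rubber pad, 20 mm in diameter, 100 mm from the hinge along the arm and 16 mm below the arm's centre line.
- short_block: Bystander: shorter, thicker brass block, 64 x 50 x 30 mm high. Origin at the centre of its underside.
- long_bar: Bystander: long thin square brass bar, 180 (x) x 22 x 22 mm. Origin at the centre of its underside.
- jar: Bystander: round-bellied brown bronze jar, 76 mm in diameter, 90 mm high, standing. Origin at its underside.
- collar: Bystander: flat brown bronze ring, 76 mm in diameter, 16 mm high. Origin at its underside.
- cover: Bystander: round brown bronze cover with a small knob, 90 mm in diameter, 36 mm high. Origin at its underside.
- wrench: Bystander: a steel wrench lying on the bench.
Not all that is in view belongs to the job. What is shaped like the blank but red is not meant.

How it is judged:
On the way:
1. the blank lies flat in the jig against all three pins while the clamp is still up (x of blank in the frame of jig between -0.0025 and 0.0025 m and y of blank in the frame of jig between -0.0025 and 0.0025 m and z of blank in the frame of jig between 0.011 and 0.017 m and angle between the x axis of blank and the x axis of jig, either way round below 0.04 rad and value of joint clamp above 0.5 rad), for 0.2 s.
At the end, for the whole second after the job is handed in: The blank lies flat on the jig's plate within 2.5 mm of touching the side pins and the end pin, its long axis within 0.04 rad of the jig's, and the clamp arm is down with its pad on the blank (angle between -0.03 and 0.02 rad); both at rest (x of blank in the frame of jig between -0.0025 and 0.0025 m and y of blank in the frame of jig between -0.0025 and 0.0025 m and z of blank in the frame of jig between 0.011 and 0.017 m and angle between the x axis of blank and the x axis of jig, either way round below 0.04 rad and value of joint clamp between -0.03 and 0.02 rad and linear speed of blank below 0.01 m/s and velocity of joint clamp below 0.05 rad/s).
It fails at once if one of the bystanders (short block, long bar, jar, collar, cover, wrench) is moved more than 30 mm (distance of any of short_block, long_bar, jar, collar, cover, wrench from where it was at the start of the episode above 0.03 m).
It also fails if it takes over 72 s, if anything falls off the work surface, if the arm or the gripper's body presses on something with over 40 N, if the wrist force passes 120 N, or if a joint passes its speed limit or range.

### The arm

A 7-joint arm with a two-finger parallel gripper is mounted at the origin on the work surface. World frame = base frame: x ahead of the robot, y to its left, z up, the work surface at z = 0. Lengths are in m, angles in rad, forces in N, time in s.
With the tool pointing down it reaches from about 0.4 to 0.85 m from the base axis. Payload 4.5 kg.
Tool frame: the origin (TCP) lies between the finger pads; the fingertips stand env.tip_reach ahead of it and the grasp point (between the pads) lies 5 mm behind it (env.tip_reach is the distance from the TCP to the fingertips, in m); z points along the fingers, y is the direction in which the jaws open and shut (so a half turn about z gives the same grasp; the last joint's range is limited). The gripper opens to 88 mm and grips with 3 to 60 N. Pads are 18 mm wide; open, the fingers measure 123 mm over their backs; the gripper's body (75 mm by 187 mm) begins 45 mm behind the grasp point.
Start: joints at [1.238, 0.689, -0.195, 1.565, 0.157, 0.902, -0.215], TCP at [0.224, -0.583, 0.253] pointing down, gripper open.
Joint ranges: [-3.01, 3.01], [-0.46, 2.08], [-1.47, 1.51], [0.13, 2.56], [-1, 4.14], [0.04, 2.09], [-2.66, 2.66]. Speed limits (rad/s): [2.57, 2.57, 3.14, 3.14, 3.14, 3.14, 3.14].

### API

Orientations are given as a unit quaternion [x, y, z, w].
In Python, from cell import env, optics gives the robot as it stands. The module is installed in compiled form; this text tells all that it offers.
- The arm moves only by the tool arm_command, never from a script. Its argument "moves" is a list of rows, each an object of numbers: "fingers": the opening, from -1 (shut) to 1 (fully open); "x", "y", "z": the shift along the tool's x, y, z in mm; "yaw": the turn about the tool's z in degrees. A call has 1 to 5 rows; each row is the pose to reach, as a shift and turn from the pose commanded when the call began, along the tool's axes at that moment; what a row does not reach only later rows make up. A row lasts 1/8 s, in which the tool goes at most 62.5 mm and 10.7 degrees, less where a joint would pass 70% of its speed; a pose out of reach is approached as far as the arm can. A call with a gripper value outside its range is refused whole. The fingers move at their own pace and stop on an object; the grip force is fixed at half the most. Time passes only in rows, so rows that repeat a pose let the fingers close. It gives the time, the measured TCP pose, the force and the opening at its end, in the units of the state.
- env.state(): the state, without advancing time (a new reading comes with each control period).
- optics.get_image(name): name is "side" or "top" or "wrist"; returns a dict with "pixels" (384x512x3 uint8, red, green, blue), "fov_y" (degrees; the focal length in pixels is half the picture's height over the tangent of half this angle, whatever the lens; pixels are square), "cx", "cy" (the principal point, pixels), "xyz" and "rotation" of the camera in the world; the wrist camera has in their place "tool_from_camera" (4x4, takes a point from camera to tool coordinates, whose origin is the TCP and whose axes are the flange's). Camera axes: x right, y down, z forward; pixel columns grow to the right and rows downward; lengths in m; the calibration is good to about 2 mm. A picture is of the moment at which its call begins: read the wrist's pose just before it. There is no depth.
- env.close_job(): hands the job in, once; it reports no verdict.
The state is a dict: "time": time; "q": joint angles; "qvel": joint speeds; "effort": joint torques, N m; "tool_pos": TCP position; "ee_rot": TCP orientation; "contact_force": force on the tool from outside, world axes, zero at the start; "moment": the same for the moment, N m; "finger_gap": opening from 0.0 (shut) to 1.0 (fully open).
Only numpy, scipy, OpenCV 4.12 (cv2) and the standard library are available. Lean on these libraries where they do the work, as an engineer would, in place of code of your own. Each camera call takes 0.05 s, during which the arm holds its last target. There are 200 camera calls.

## Working session

There is one attempt and no reset: what is moved stays moved. The work goes in short steps, Python scripts to look and compute and a tool call to move; the robot and the scene stay as the last step left them, time stands still between calls to the robot, and variables do not carry over. Pictures are saved under pics/ and viewed, about 8 in all and at most 12, crops included, and the job is handed in when it is done.

Besides the shell and the picture viewer there is one more tool, called after "Emit:" as name([rows], argument=value, ...), one row to a line, values as JSON. arm_command: Moves the arm, as the interface text tells. Its arguments: {"type":"object","properties":{"moves":{"type":"array"}},"required":["moves"]}

```bash
mkdir -p pics; cat > h.py <<'E'
import numpy as np, cv2
from cell import env, optics
from scipy.spatial.transform import Rotation as R
def cam(n):
    s=env.state(); d=optics.get_image(n); im=d["pixels"]
    f=im.shape[0]/2/np.tan(np.radians(d["fov_y"])/2)
    if n=="wrist":
        T=np.eye(4);T[:3,:3]=R.from_quat(s["ee_rot"]).as_matrix();T[:3,3]=s["tool_pos"]
        T=T@np.array(d["tool_from_camera"]); Rm,t=T[:3,:3],T[:3,3]
    else:
        Rm=np.array(d["rotation"]); t=np.array(d["xyz"])
        if Rm.size==4: Rm=R.from_quat(Rm).as_matrix()
        Rm=Rm.reshape(3,3)
    return dict(im=im,f=f,c=(d["cx"],d["cy"]),R=Rm,t=t)
def ray(c,u,v,z):
    d=c["R"]@np.array([(u-c["c"][0])/c["f"],(v-c["c"][1])/c["f"],1]); return c["t"]+d*(z-c["t"][2])/d[2]
def proj(c,P):
    p=(np.atleast_2d(P)-c["t"])@c["R"]; return p[:,:2]/p[:,2:]*c["f"]+np.array(c["c"])
def save(c,n,s=1.5): cv2.imwrite("pics/"+n,cv2.resize(c["im"][:,:,::-1],None,fx=s,fy=s,interpolation=cv2.INTER_CUBIC))
E
python3 - <<'E'
from h import *
import pickle
for n in("top","side"):
    c=cam(n);save(c,n+"1.png");print(n,c["f"],c["c"],c["t"],c["R"].round(3).tolist());pickle.dump(c,open(n+".pkl","wb"))
print(env.state(),env.tip_reach)
E
```

```text
top 391.95446480257914 (256.22322789225643, 187.9905845439913) [0.3416384  0.0126957  1.25088708] [[-0.018, -0.99, 0.142], [-1.0, 0.015, -0.022], [0.02, -0.143, -0.99]]
side 387.48851057255933 (259.6062016588418, 193.14776519647768) [0.33739784 0.79162214 0.80372435] [[-0.982, -0.129, 0.134], [-0.186, 0.672, -0.716], [0.002, -0.729, -0.685]]
{'time': 0.1, 'q': array([ 1.23779362,  0.68987693, -0.19455048,  1.56620486,  0.15728086,
        0.90249111, -0.21509831]), 'qvel': array([-8.87395338e-04, -2.33240383e-03, -7.23043683e-05, -1.82153142e-04,
        4.79472601e-04,  1.73047979e-03,  1.19637457e-03]), 'effort': array([-3.02691631e-03, -5.28506041e+01, -1.27114981e+00, -1.53838581e+01,
       -5.24845335e-02,  2.02389172e-03, -3.52215537e-06]), 'tool_pos': array([ 0.2239389 , -0.58294141,  0.25201482]), 'ee_rot': array([ 9.83220974e-01,  1.82416787e-01, -1.85120212e-04, -7.73342131e-04]), 'contact_force': array([0.55386739, 0.3295981 , 0.27312569]), 'moment': array([-0.0236002 ,  0.00504644,  0.01850167]), 'finger_gap': 0.9958635097450382} 0.014
```

View pics/top1.png

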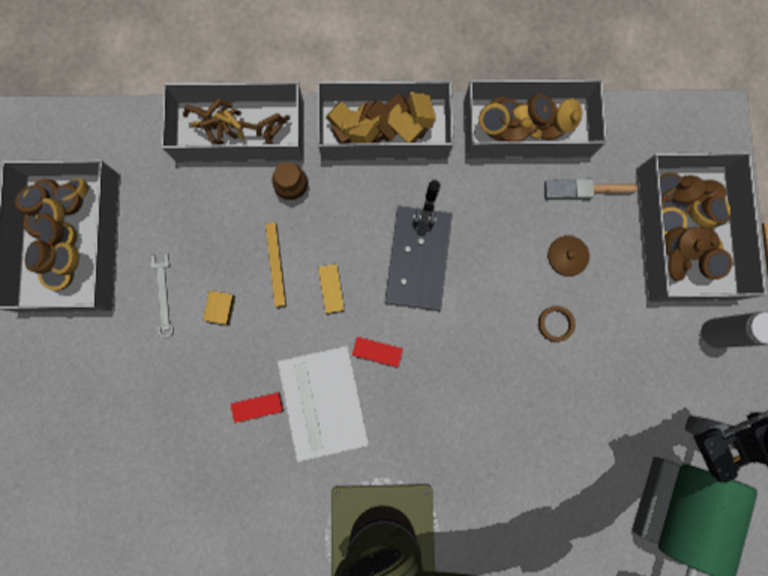

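View pics/side1.png

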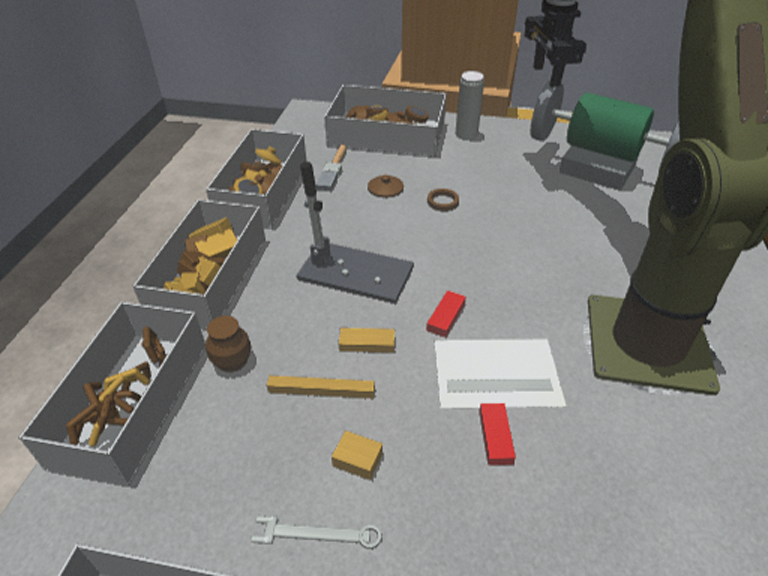

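Top view (1.5x): blank at (332,289), jig plate at (419,258) with side pins at (404,281) and (408,249) and end pin at (421,241). The clamp is upright, with its handle tip at (432,185). The two red blocks are decoys. The side view agrees.

```bash
cat >> h.py <<'E'
from scipy.optimize import minimize
def box(p,lx,ly,z0,z1,ox=0,oy=0):
    x,y,a=p; c,s=np.cos(a),np.sin(a); o=[]
    for i in(-1,1):
        for j in(-1,1):
            for z in(z0,z1):
                X=ox+i*lx/2;Y=oy+j*ly/2;o.append([x+c*X-s*Y,y+s*X+c*Y,z])
    return np.array(o)
def hullmask(c,P,k=4):
    h,w=c["im"].shape[:2]; m=np.zeros((h,w),np.uint8)
    q=cv2.convexHull(proj(c,P).astype(np.float32))
    M=np.zeros((h*k,w*k),np.uint8); cv2.fillConvexPoly(M,np.round(((q+.5)*k-.5)*16).astype(np.int32),255,shift=4)
    return cv2.resize(M,(w,h),interpolation=cv2.INTER_AREA)/255.
def fit(cms,p0,dims):
    def cost(p): return sum(np.abs(hullmask(c,box(p,*dims))-m).sum() for c,m in cms)
    r=minimize(cost,p0,method="Nelder-Mead",options=dict(initial_simplex=[p0]+[np.add(p0,d) for d in([.01,0,0],[0,.01,0],[0,0,.1])],xatol=1e-5,fatol=.1)); return r.x,r.fun
def brass(c,seed):
    hsv=cv2.cvtColor(c["im"],cv2.COLOR_RGB2HSV); m=((hsv[...,0]>13)&(hsv[...,0]<30)&(hsv[...,1]>120)).astype(np.uint8)
    n,l=cv2.connectedComponents(m); i=l[int(seed[1]),int(seed[0])]; assert i; return (l==i).astype(float)
E
python3 - <<'E'
from h import *
import pickle
t=pickle.load(open("top.pkl","rb"));s=pickle.load(open("side.pkl","rb"))
mt=brass(t,(332/1.5,289/1.5));ms=brass(s,(367/1.5,340/1.5))
p0=[*ray(t,221.5,192.5,.022)[:2],.15]
for cm in([(t,mt)],[(s,ms)],[(t,mt),(s,ms)]): print(fit(cm,p0,(.1,.04,0,.022)), [m.sum() for _,m in cm])
for n,u,v in(("a",404,281),("b",408,249),("e",421,241)): print(n,ray(t,u/1.5,v/1.5,.024))
# plate: corner picks
for u,v in((398,206),(452,212),(440,310),(386,303)): print(ray(t,u/1.5,v/1.5,.014))
print(ray(t,432/1.5,186/1.5,.24))
im=np.vstack([cv2.resize(t["im"][120:220,200:320],None,fx=5,fy=5,interpolation=2)[:,:,::-1]]);cv2.imwrite("pics/crop1.png",im)
E
```

```text
(array([0.50775519, 0.0991884 , 0.1498518 ]), np.float64(45.27058823529411)) [np.float64(379.0)]
(array([0.51243611, 0.08527177, 0.17493835]), np.float64(209.60784313725492)) [np.float64(389.0)]
(array([0.50872047, 0.09911533, 0.17077946]), np.float64(271.30196078431374)) [np.float64(379.0), np.float64(389.0)]
a [ 0.51950715 -0.05622832  0.024     ]
b [ 0.58816862 -0.06630595  0.024     ]
e [ 0.60515751 -0.09446929  0.024     ]
[ 0.68538239 -0.0475021   0.014     ]
[ 0.67053857 -0.16436695  0.014     ]
[ 0.45783006 -0.13159616  0.014     ]
[ 0.47451466 -0.01762181  0.014     ]
[ 0.65851282 -0.09791724  0.24      ]
```

View pics/crop1.png

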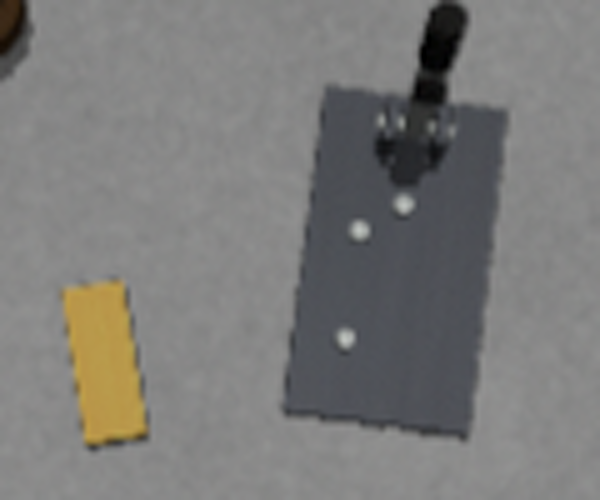

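Crop: brass blank at about (105,365), clean. The jig's pins are at (346,338), (360,230) and (404,204), and the clamp is upright. Blank estimate is (0.508, 0.099) with yaw 0.15; jig seat is about (0.550, -0.087) with yaw -0.145. I'm moving over to the blank for a wrist view.

Emit:
arm_command([
  {"x": 40, "y": -42, "fingers": 0.3},
  {"x": 80, "y": -84, "fingers": 0.3},
  {"x": 120, "y": -126, "fingers": 0.3},
  {"x": 160, "y": -168, "fingers": 0.3},
  {"x": 200, "y": -210, "fingers": 0.3},
])

```text
validation failed for argument at $.mo...
```

Emit:
arm_command([
  {"x": 40, "y": -42, "fingers": 0.3},
  {"x": 80, "y": -84, "fingers": 0.3},
  {"x": 120, "y": -126, "fingers": 0.3},
  {"x": 160, "y": -168, "fingers": 0.3},
  {"x": 200, "y": -210, "fingers": 0.3},
])

```text
validation failed for argument at $.mo...
```

Emit:
arm_command([
  {"x": 30, "y": -40, "yaw": 4, "fingers": 0.3},
  {"x": 60, "y": -80, "yaw": 8, "fingers": 0.3},
  {"x": 85, "y": -110, "yaw": 12, "fingers": 0.3},
  {"x": 85, "y": -110, "yaw": 12, "fingers": 0.3},
  {"x": 85, "y": -110, "yaw": 12, "fingers": 0.3},
])

```text
validation failed for argument at $.mo...
```

```bash
python3 - <<'E'
from h import *
import pickle
c=cam("wrist");save(c,"w1.png");pickle.dump(c,open("w1.pkl","wb"));s=env.state()
print(s["tool_pos"],R.from_quat(s["ee_rot"]).as_matrix().round(3).tolist(),c["t"],c["R"].round(3).tolist(),s["finger_gap"],s["time"])
print(proj(c,[[.508,.099,.022],[.55,-.087,.014]]))
E
```

```text
[ 0.22393141 -0.58302758  0.25211643] [[0.933, 0.359, -0.001], [0.359, -0.933, 0.001], [-0.0, -0.001, -1.0]] [ 0.30033491 -0.55433643  0.38378759] [[0.358, -0.886, -0.295], [-0.934, -0.34, -0.112], [-0.001, 0.315, -0.949]] 1.0018361095215684 0.15
[[-490.8981348  -532.94565482]
 [-194.47086061 -451.1988186 ]]
```

View pics/w1.png

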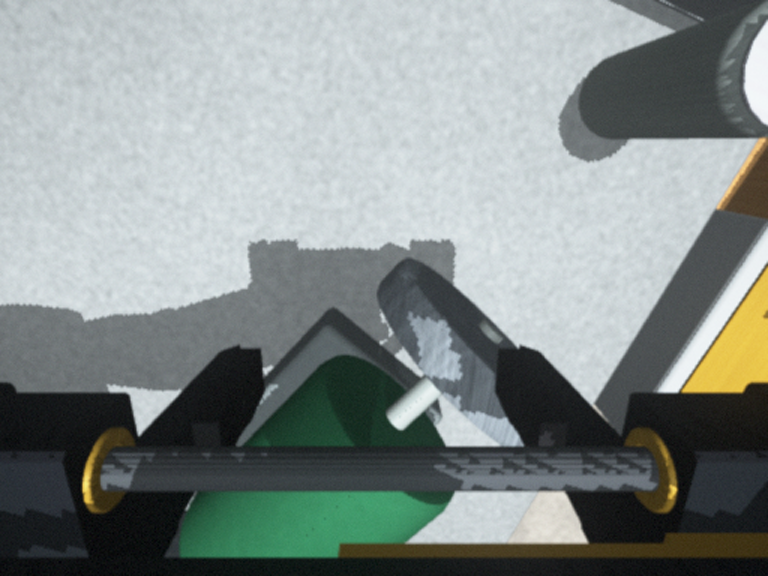

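Wrist camera works: fingers along the bottom (row 440), picture up is tool +x, and the polishing motor is under the tool. The move was refused because every row needs all its fields, so I'm resending it complete and rising first.

Emit:
arm_command([
  {"x": 0, "y": 0, "z": -30, "yaw": 0, "fingers": 0.3},
  {"x": 40, "y": -42, "z": -30, "yaw": 0, "fingers": 0.3},
  {"x": 80, "y": -84, "z": -30, "yaw": 0, "fingers": 0.3},
  {"x": 120, "y": -126, "z": -30, "yaw": 0, "fingers": 0.3},
  {"x": 160, "y": -168, "z": -30, "yaw": 0, "fingers": 0.3},
])

```text
time: 0.78
tool_pos: [0.3138, -0.3674, 0.2827]
ee_rot: [0.983, 0.182, 0.0, 0.0]
contact_force: [0.7, 0.2, -0.1]
finger_gap: 0.653
```

Emit:
arm_command([
  {"x": 36, "y": -45, "z": 0, "yaw": 0, "fingers": 0.3},
  {"x": 72, "y": -90, "z": 0, "yaw": 0, "fingers": 0.3},
  {"x": 108, "y": -135, "z": 0, "yaw": 0, "fingers": 0.3},
  {"x": 144, "y": -180, "z": 0, "yaw": 0, "fingers": 0.3},
  {"x": 180, "y": -225, "z": 0, "yaw": 0, "fingers": 0.3},
])

```text
time: 1.4
tool_pos: [0.401, -0.0929, 0.2828]
ee_rot: [0.983, 0.182, 0.0, 0.0]
contact_force: [1.3, -0.2, -0.1]
finger_gap: 0.651
```

Emit:
arm_command([
  {"x": 33, "y": -45, "z": 10, "yaw": 4, "fingers": 0.3},
  {"x": 66, "y": -90, "z": 20, "yaw": 8, "fingers": 0.3},
  {"x": 100, "y": -140, "z": 30, "yaw": 12, "fingers": 0.3},
  {"x": 100, "y": -140, "z": 30, "yaw": 12, "fingers": 0.3},
  {"x": 100, "y": -140, "z": 30, "yaw": 12, "fingers": 0.3},
])

```text
time: 2.02
tool_pos: [0.4433, 0.0715, 0.2525]
ee_rot: [0.997, 0.079, -0.001, 0.0]
contact_force: [-0.6, 0.1, 1.4]
finger_gap: 0.645
```

```bash
python3 - <<'E'
from h import *
import pickle
c=cam("wrist");save(c,"w2.png");pickle.dump(c,open("w2.pkl","wb"));s=env.state()
print(s["tool_pos"],R.from_quat(s["ee_rot"]).as_matrix().round(3).tolist(),s["finger_gap"],s["time"])
print(proj(c,[[.508,.099,.022],[.55,-.087,.014]])*1.5)
E
```

```text
[0.44333555 0.07056431 0.25263012] [[0.988, 0.155, -0.001], [0.155, -0.988, -0.001], [-0.001, 0.001, -1.0]] 0.6545516131877767 2.075
[[356.83546352 157.63709604]
 [592.90227121 141.35758202]]
```

View pics/w2.png

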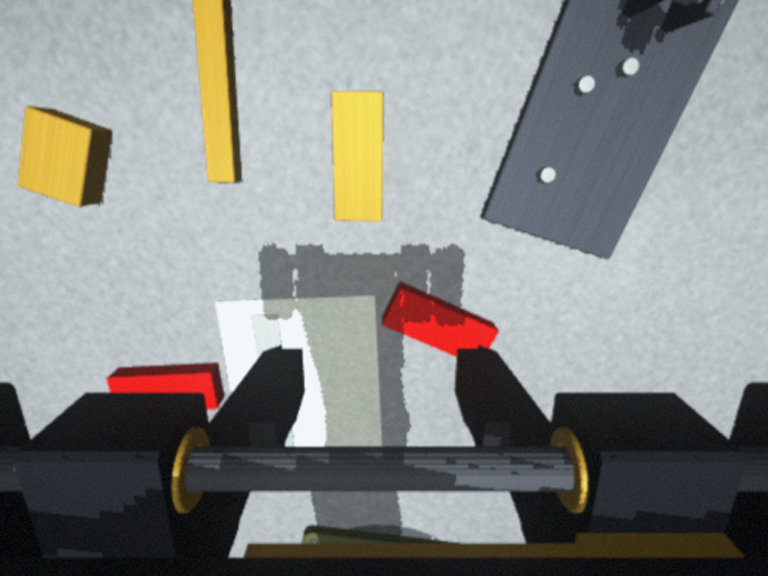

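Wrist view: blank at about (357,155) and nearly aligned with the tool. Jig pins are at (547,175), (586,84) and (630,66), and the plate's near corners are at (483,217) and (608,258). Next I'll measure all of these.

```bash
cat >> h.py <<'E'
def pins(c,uv,z=.022):
    out=[]
    for u,v in uv:
        g=c["im"].astype(float).min(2); y0,x0=int(v)-8,int(u)-8; w=g[y0:y0+17,x0:x0+17]
        m=(w>150); yy,xx=np.mgrid[y0:y0+17,x0:x0+17]; out.append(ray(c,xx[m].mean(),yy[m].mean(),z)[:2]); 
    return np.array(out)
def jigfit(P):
    M=np.array([[-.035,.026],[.035,.026],[.056,0]]); A=M-M.mean(0);B=P-P.mean(0)
    a=np.arctan2((A[:,0]*B[:,1]-A[:,1]*B[:,0]).sum(),(A*B).sum()); Rm=np.array([[np.cos(a),-np.sin(a)],[np.sin(a),np.cos(a)]])
    t=P.mean(0)-Rm@M.mean(0); return t,a,(P-(M@Rm.T+t))
E
python3 - <<'E'
from h import *
import pickle
c=pickle.load(open("w2.pkl","rb"));t=pickle.load(open("top.pkl","rb"))
m=brass(c,(357/1.5,155/1.5));print(fit([(c,m)],[.508,.099,.155],(.1,.04,0,.022)),m.sum())
for z in(.022,.024): print(jigfit(pins(c,np.array([[547,175],[586,84],[630,66]])/1.5,z)))
print(jigfit(pins(t,np.array([[404,281],[408,249],[421,241]])/1.5)))
E
```

```text
(array([0.50697439, 0.09835777, 0.15982511]), np.float64(132.81176470588235)) 2800.0
(array([ 0.55030111, -0.08585104]), np.float64(-0.15071630218417814), array([[-1.84949022e-04,  2.28421753e-05],
       [ 8.75780210e-05,  1.65375446e-04],
       [ 9.73710009e-05, -1.88217621e-04]]))
(array([ 0.55004048, -0.08499279]), np.float64(-0.15071630218417795), array([[ 1.01882763e-04, -6.90968791e-05],
       [-9.26418881e-06,  1.30688536e-04],
       [-9.26185740e-05, -6.15916570e-05]]))
(array([ 0.55126787, -0.08532746]), np.float64(-0.15683530939313142), array([[ 0.00013625, -0.00022032],
       [ 0.00562674, -0.00896113],
       [-0.00576299,  0.00918145]]))
```

Emit:
arm_command([
  {"x": 28, "y": -9, "z": 40, "yaw": 0, "fingers": 0.4},
  {"x": 55, "y": -17.5, "z": 80, "yaw": 0, "fingers": 0.4},
  {"x": 55, "y": -17.5, "z": 130, "yaw": 0, "fingers": 0.4},
  {"x": 55, "y": -17.5, "z": 175, "yaw": 0, "fingers": 0.4},
  {"x": 55, "y": -17.5, "z": 190, "yaw": 0, "fingers": 0.4},
])

```text
time: 2.7
tool_pos: [0.4942, 0.0953, 0.061]
ee_rot: [0.997, 0.077, -0.002, 0.001]
contact_force: [-0.4, -0.2, 0.2]
finger_gap: 0.7
```

```bash
python3 - <<'E'
from h import *
s=env.state();Rm=R.from_quat(s["ee_rot"]).as_matrix()
print(s["tool_pos"],Rm.T@(np.array([.4952,.0965,.018])-s["tool_pos"]),np.arctan2(Rm[1,0],Rm[0,0]))
E
```

```text
[0.49420802 0.09534216 0.06097541] [ 0.00132302 -0.00105107  0.04296924] 0.15433537397878375
```

Emit:
arm_command([
  {"x": 1, "y": -1, "z": 20, "yaw": 0, "fingers": 0.4},
  {"x": 1, "y": -1, "z": 38, "yaw": 0, "fingers": 0.4},
  {"x": 1, "y": -1, "z": 43, "yaw": 0, "fingers": 0.4},
  {"x": 1, "y": -1, "z": 43, "yaw": 0, "fingers": 0.0},
  {"x": 1, "y": -1, "z": 43, "yaw": 0, "fingers": -0.3},
])

```text
time: 3.32
tool_pos: [0.4966, 0.0989, 0.0204]
ee_rot: [0.997, 0.079, 0.001, -0.0]
contact_force: [0.8, 0.2, 0.9]
finger_gap: 0.498
```

Emit:
arm_command([
  {"x": 0, "y": 0, "z": 0, "yaw": 0, "fingers": -1},
  {"x": 0, "y": 0, "z": 0, "yaw": 0, "fingers": -1},
  {"x": 0, "y": 0, "z": -15, "yaw": 0, "fingers": -1},
  {"x": 0, "y": 0, "z": -35, "yaw": 0, "fingers": -1},
  {"x": 0, "y": 0, "z": -60, "yaw": 0, "fingers": -1},
])

```text
time: 3.95
tool_pos: [0.4951, 0.0991, 0.0801]
ee_rot: [0.997, 0.079, -0.001, 0.0]
contact_force: [-0.4, -0.4, -7.3]
finger_gap: 0.45
```

```bash
python3 - <<'E'
from h import *
s=env.state();Rm=R.from_quat(s["ee_rot"]).as_matrix()
a=-.151;J=np.array([[np.cos(a),-np.sin(a)],[np.sin(a),np.cos(a)]])
g=np.array([.55,-.085])+J@[-.012-.003,-.005]
print(s["tool_pos"],s["finger_gap"],Rm.T@(np.r_[g,.11]-s["tool_pos"]),np.arctan2(Rm[1,0],Rm[0,0]))
E
```

```text
[0.49506038 0.09914657 0.0801315 ] 0.4502627082385437 [ 0.00935967  0.19069689 -0.02991582] 0.15821223163969622
```

Emit:
arm_command([
  {"x": 0, "y": 20, "z": -30, "yaw": 0, "fingers": -1},
  {"x": 0, "y": 65, "z": -30, "yaw": 4, "fingers": -1},
  {"x": 3, "y": 110, "z": -30, "yaw": 9, "fingers": -1},
  {"x": 6, "y": 155, "z": -30, "yaw": 14, "fingers": -1},
  {"x": 9, "y": 190, "z": -30, "yaw": 17.7, "fingers": -1},
])

```text
time: 4.58
tool_pos: [0.534, -0.0893, 0.1098]
ee_rot: [0.997, -0.077, -0.001, 0.0]
contact_force: [1.2, 0.1, -7.1]
finger_gap: 0.448
```

Emit:
arm_command([
  {"x": 0, "y": 0, "z": 0, "yaw": 0, "fingers": -1},
  {"x": 0, "y": 0, "z": 0, "yaw": 0, "fingers": -1},
  {"x": 0, "y": 0, "z": 10, "yaw": 0, "fingers": -1},
])

```text
time: 4.95
tool_pos: [0.535, -0.0855, 0.0999]
ee_rot: [0.997, -0.074, 0.0, -0.001]
contact_force: [-0.2, 1.0, -7.4]
finger_gap: 0.452
```

```bash
cat >> h.py <<'E'
def rel(bx,by,z,seat=(.55,-.085),a=-.151):
    s=env.state();Rm=R.from_quat(s["ee_rot"]).as_matrix();J=np.array([[np.cos(a),-np.sin(a)],[np.sin(a),np.cos(a)]])
    p=s["tool_pos"];print("t",round(s["time"],2),"jig xy mm",(J.T@(p[:2]-seat)*1e3).round(1),"z",(p[2]*1e3).round(1),"yawerr deg",np.degrees(np.arctan2(Rm[1,0],Rm[0,0])-a).round(2),"F jig",(J.T@s["contact_force"][:2]).round(1),s["contact_force"][2].round(1),"gap mm",round(s["finger_gap"]*88,1))
    print("move mm",(Rm.T@(np.r_[np.array(seat)+J@[bx,by],z]-p)*1e3).round(1))
E
python3 - <<'E'
from h import *
import pickle
rel(-.0145,-.005,.033)
c=cam("wrist");save(c,"w3.png");pickle.dump(c,open("w3.pkl","wb"))
E
```

```text
t 4.95 jig xy mm [-14.7  -2.8] z 99.9 yawerr deg 0.12 F jig [-0.4  0.9] -7.4 gap mm 39.7
move mm [ 0.2  2.3 66.9]
```

View pics/w3.png

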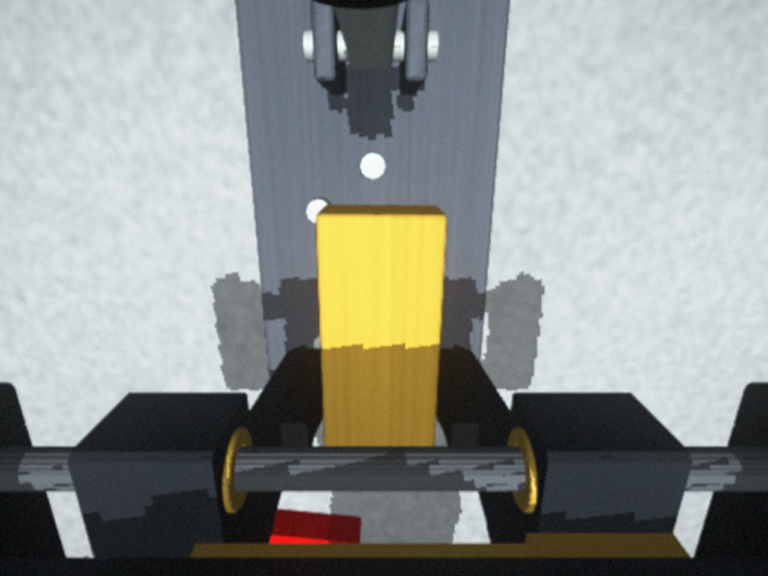

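Wrist view: blank held straight over the plate with its far edge at row 208. The end pin is at (372,166) and side pin b is partly hidden at (317,210), so I'll shift about 3 mm away from the side pins before lowering.

Emit:
arm_command([
  {"x": 0, "y": 3, "z": 20, "yaw": 0, "fingers": -1},
  {"x": 0, "y": 3, "z": 40, "yaw": 0, "fingers": -1},
  {"x": 0, "y": 3, "z": 55, "yaw": 0, "fingers": -1},
  {"x": 0, "y": 3, "z": 60, "yaw": 0, "fingers": -1},
  {"x": 0, "y": 3, "z": 62, "yaw": 0, "fingers": -1},
])

```text
time: 5.62
tool_pos: [0.5345, -0.09, 0.0376]
ee_rot: [0.997, -0.075, 0.0, -0.0]
contact_force: [-0.1, 0.5, -7.5]
finger_gap: 0.45
```

```bash
python3 - <<'E'
from h import *
import pickle
rel(-.0145,-.005,.033)
c=cam("wrist");save(c,"w4.png");pickle.dump(c,open("w4.pkl","wb"))
E
```

```text
t 5.62 jig xy mm [-14.6  -7.3] z 37.6 yawerr deg -0.0 F jig [-0.2  0.5] -7.5 gap mm 39.6
move mm [ 0.1 -2.3  4.6]
```

View pics/w4.png

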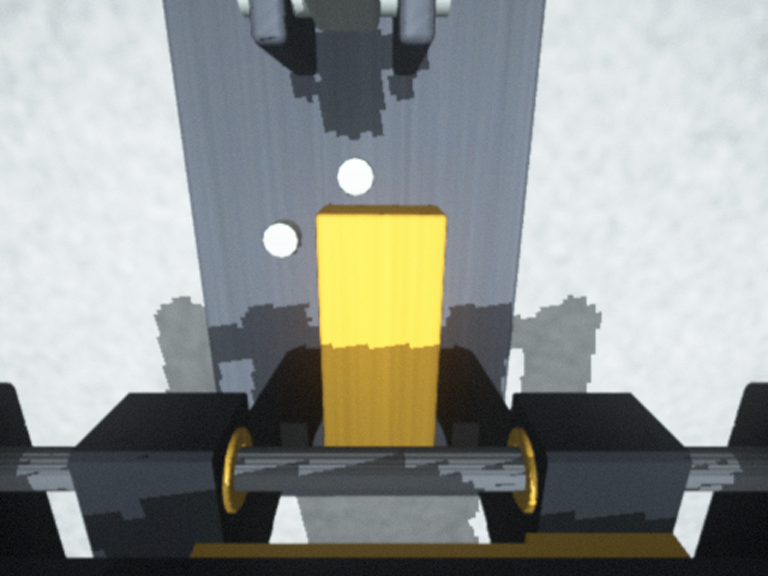

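Blank is clear of the pins (side pin b at (281,240), end pin at (355,177)) with a few mm of gap. Lowering to the plate now.

Emit:
arm_command([
  {"x": 0, "y": 0, "z": 2, "yaw": 0, "fingers": -1},
  {"x": 0, "y": 0, "z": 3, "yaw": 0, "fingers": -1},
  {"x": 0, "y": 0, "z": 3, "yaw": 0, "fingers": -1},
])

```text
time: 6.05
tool_pos: [0.5345, -0.0903, 0.0349]
ee_rot: [0.997, -0.076, 0.0, 0.0]
contact_force: [-0.0, -0.4, -7.9]
finger_gap: 0.454
```

Emit:
arm_command([
  {"x": 0, "y": -2, "z": 0, "yaw": 0, "fingers": -1},
  {"x": 0, "y": -3, "z": 0, "yaw": 0, "fingers": -1},
  {"x": 0, "y": -4, "z": 0, "yaw": 0, "fingers": -1},
  {"x": 0, "y": -5, "z": 0, "yaw": 0, "fingers": -1},
])

```text
time: 6.55
tool_pos: [0.5351, -0.0852, 0.0347]
ee_rot: [0.997, -0.076, 0.0, 0.0]
contact_force: [0.1, 0.2, -7.5]
finger_gap: 0.448
```

```bash
python3 -c "
from h import *
rel(-.0115,0,.033)"
```

```text
t 6.55 jig xy mm [-14.7  -2.5] z 34.7 yawerr deg -0.03 F jig [0.  0.2] -7.5 gap mm 39.4
move mm [ 3.2 -2.5  1.7]
```

Emit:
arm_command([
  {"x": 0, "y": 0, "z": 1, "yaw": 0, "fingers": -1},
  {"x": 0, "y": 0, "z": 2, "yaw": 0, "fingers": -1},
  {"x": 0, "y": 0, "z": 2, "yaw": 0, "fingers": -1},
])

```text
time: 6.92
tool_pos: [0.5352, -0.085, 0.0344]
ee_rot: [0.997, -0.076, 0.0, -0.0]
contact_force: [-2.6, 1.9, 10.5]
finger_gap: 0.45
```

Emit:
arm_command([
  {"x": 0, "y": -1, "z": 0, "yaw": 0, "fingers": -1},
  {"x": 0, "y": -2, "z": 0, "yaw": 0, "fingers": -1},
  {"x": 0, "y": -2, "z": 0, "yaw": 0, "fingers": -1},
])

```text
time: 7.3
tool_pos: [0.5352, -0.085, 0.0344]
ee_rot: [0.997, -0.076, 0.0, 0.001]
contact_force: [-4.4, -2.2, 11.1]
finger_gap: 0.453
```

```bash
python3 -c "
from h import *
rel(-.0115,0,.033)"
```

```text
t 7.3 jig xy mm [-14.6  -2.2] z 34.4 yawerr deg -0.09 F jig [-4.  -2.9] 11.1 gap mm 39.9
move mm [ 3.1 -2.2  1.4]
```

Emit:
arm_command([
  {"x": 0, "y": 0, "z": -1.5, "yaw": 0, "fingers": -1},
  {"x": 0, "y": -1, "z": -1.5, "yaw": 0, "fingers": -1},
  {"x": 0, "y": -2, "z": -1.5, "yaw": 0, "fingers": -1},
  {"x": 0, "y": -2, "z": -1.5, "yaw": 0, "fingers": -1},
])

```text
time: 7.8
tool_pos: [0.5358, -0.0825, 0.0344]
ee_rot: [0.997, -0.076, 0.0, 0.001]
contact_force: [-1.4, -4.5, 0.2]
finger_gap: 0.449
```

```bash
python3 -c "
from h import *
rel(-.0115,0,.033)"
```

```text
t 7.8 jig xy mm [-14.4   0.4] z 34.4 yawerr deg -0.09 F jig [-0.7 -4.6] 0.2 gap mm 39.5
move mm [2.9 0.4 1.4]
```

Emit:
arm_command([
  {"x": 0, "y": -1, "z": -0.3, "yaw": 0, "fingers": -1},
  {"x": 0, "y": -2, "z": -0.3, "yaw": 0, "fingers": -1},
  {"x": 0, "y": -2, "z": -0.3, "yaw": 0, "fingers": -1},
])

```text
time: 8.18
tool_pos: [0.5359, -0.0822, 0.0345]
ee_rot: [0.997, -0.077, 0.0, 0.002]
contact_force: [-0.6, -8.6, -1.9]
finger_gap: 0.448
```

Emit:
arm_command([
  {"x": 1, "y": 0, "z": 0, "yaw": 0, "fingers": -1},
  {"x": 2, "y": 0, "z": 0, "yaw": 0, "fingers": -1},
  {"x": 3, "y": 0, "z": 0, "yaw": 0, "fingers": -1},
  {"x": 3, "y": 0, "z": 0, "yaw": 0, "fingers": -1},
])

```text
time: 8.68
tool_pos: [0.536, -0.0822, 0.0344]
ee_rot: [0.997, -0.077, -0.003, 0.002]
contact_force: [-5.5, -6.5, 4.4]
finger_gap: 0.447
```

```bash
python3 -c "
from h import *
rel(-.0115,0,.033)"
```

```text
t 8.68 jig xy mm [-14.3   0.6] z 34.4 yawerr deg -0.12 F jig [-4.4 -7.2] 4.4 gap mm 39.4
move mm [2.8 0.6 1.4]
```

Emit:
arm_command([
  {"x": 0, "y": 2, "z": -0.5, "yaw": 0, "fingers": -1},
  {"x": 1, "y": 2, "z": -0.5, "yaw": 0, "fingers": -1},
  {"x": 2, "y": 2, "z": -0.5, "yaw": 0, "fingers": -1},
  {"x": 3, "y": 2, "z": -0.5, "yaw": 0, "fingers": -1},
  {"x": 3, "y": 2, "z": -0.5, "yaw": 0, "fingers": -1},
])

```text
time: 9.3
tool_pos: [0.5371, -0.0825, 0.0344]
ee_rot: [0.997, -0.075, -0.005, 0.001]
contact_force: [-7.1, -3.4, 2.1]
finger_gap: 0.452
```

```bash
python3 - <<'E'
from h import *
import pickle
rel(-.0115,0,.033)
c=cam("wrist");save(c,"w5.png");pickle.dump(c,open("w5.pkl","wb"))
E
```

```text
t 9.3 jig xy mm [-13.2   0.6] z 34.4 yawerr deg -0.0 F jig [-6.5 -4.4] 2.1 gap mm 39.8
move mm [1.7 0.6 1.4]
```

View pics/w5.png

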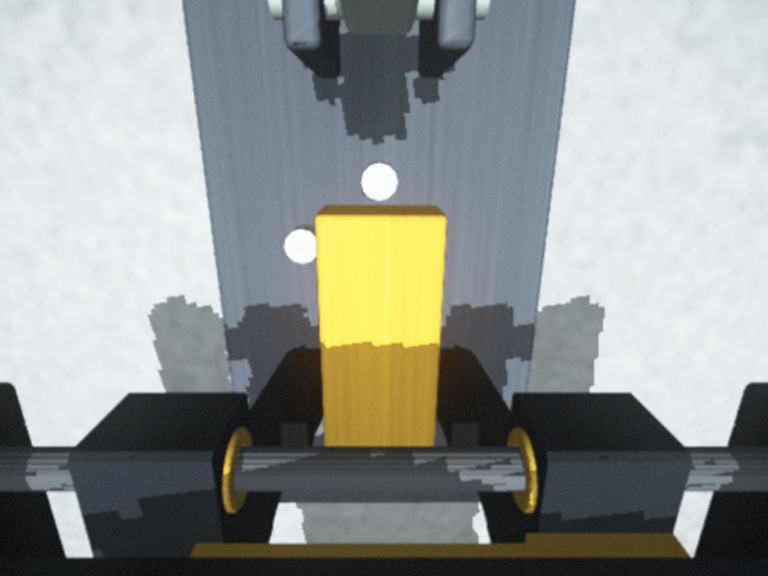

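Blank touches side pin b (300,246). Between the end pin (379,182) and the blank's end (row 207) about 2 mm remain, so I keep pushing.

Emit:
arm_command([
  {"x": 1, "y": 0, "z": -0.7, "yaw": 0, "fingers": -1},
  {"x": 2, "y": 0, "z": -0.7, "yaw": 0, "fingers": -1},
  {"x": 2, "y": 0, "z": -0.7, "yaw": 0, "fingers": -1},
])

```text
time: 9.72
tool_pos: [0.5397, -0.0828, 0.0348]
ee_rot: [0.997, -0.075, -0.004, 0.001]
contact_force: [-6.3, -3.8, -1.6]
finger_gap: 0.448
```

Emit:
arm_command([
  {"x": 1, "y": 0, "z": 0, "yaw": 0, "fingers": -1},
  {"x": 2, "y": 0, "z": 0, "yaw": 0, "fingers": -1},
  {"x": 2, "y": 0, "z": 0, "yaw": 0, "fingers": -1},
])

```text
time: 10.1
tool_pos: [0.5398, -0.0829, 0.0348]
ee_rot: [0.997, -0.075, -0.006, 0.001]
contact_force: [-9.0, -1.5, 0.6]
finger_gap: 0.453
```

```bash
python3 -c "
from h import *
rel(-.0115,0,.033)"
```

```text
t 10.1 jig xy mm [-10.4   0.6] z 34.8 yawerr deg 0.0 F jig [-8.6 -2.9] 0.6 gap mm 39.9
move mm [-1.1  0.6  1.8]
```

Blank has stopped on the end pin: 2 mm more command gave only 0.1 mm. I'll ease the push, release and check.

Emit:
arm_command([
  {"x": -2, "y": 1, "z": 0, "yaw": 0, "fingers": -1},
  {"x": -3, "y": 1.5, "z": 0, "yaw": 0, "fingers": -1},
  {"x": -3, "y": 1.5, "z": 0, "yaw": 0, "fingers": 0.1},
  {"x": -3, "y": 1.5, "z": 0, "yaw": 0, "fingers": 0.25},
  {"x": -3, "y": 1.5, "z": 0, "yaw": 0, "fingers": 0.25},
])

```text
time: 10.72
tool_pos: [0.5439, -0.0835, 0.0362]
ee_rot: [0.997, -0.076, 0.001, -0.0]
contact_force: [0.1, 0.1, 1.0]
finger_gap: 0.625
```

Emit:
arm_command([
  {"x": 0, "y": 0, "z": -20, "yaw": 0, "fingers": 0.25},
  {"x": 0, "y": 0, "z": -50, "yaw": 0, "fingers": 0.25},
  {"x": -40, "y": 0, "z": -90, "yaw": 0, "fingers": -1},
  {"x": -70, "y": 0, "z": -120, "yaw": 0, "fingers": -1},
  {"x": -70, "y": 0, "z": -120, "yaw": 0, "fingers": -1},
])

```text
time: 11.35
tool_pos: [0.4726, -0.0732, 0.1577]
ee_rot: [0.997, -0.076, 0.001, 0.0]
contact_force: [-0.3, 0.2, -0.4]
finger_gap: 0.304
```

```bash
python3 - <<'E'
from h import *
import pickle
rel(-.0115,0,.033)
c=cam("wrist");save(c,"w6.png");pickle.dump(c,open("w6.pkl","wb"))
print(proj(c,[[.55,-.085,.036]]))
E
```

```text
t 11.35 jig xy mm [-78.3   0. ] z 157.7 yawerr deg -0.02 F jig [-0.4  0.2] -0.4 gap mm 26.8
move mm [ 66.5   0.  124.9]
[[251.8709439   98.43601374]]
```

View pics/w6.png

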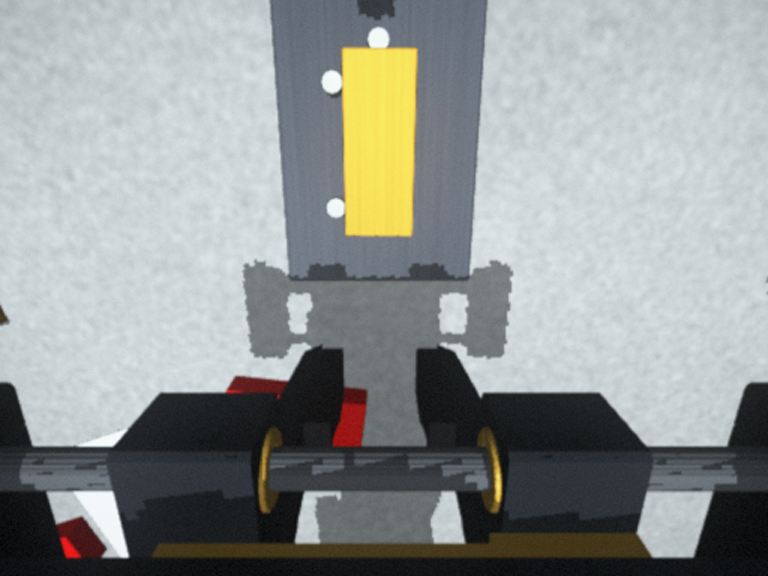

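The blank looks home: touching the pins at (332,82) and (335,208), and the end pin at (378,38). I'll check by measuring the blank against the pins.

```bash
cat > meas.py <<'E'
from h import *
import pickle,sys
c=pickle.load(open(sys.argv[1],"rb")); s=eval(sys.argv[2])
# pins: white (low saturation, bright) pixels near the model point, on plate
hsv=cv2.cvtColor(c["im"],cv2.COLOR_RGB2HSV);P=[]
for u,v in s:
    u,v=u/1.5,v/1.5; y0,x0=int(v)-9,int(u)-9;w=hsv[y0:y0+19,x0:x0+19];yy,xx=np.mgrid[y0:y0+19,x0:x0+19]
    m=(w[...,2]>170)&(w[...,1]<60); P.append(ray(c,xx[m].mean(),yy[m].mean(),.0235)[:2]); print(m.sum(),end=" ")
t,a,r=jigfit(np.array(P)); print("seat",t,a,"res mm",(r*1e3).round(2).tolist())
m=brass(c,(380/1.5,140/1.5)); p,f=fit([(c,m)],[.55,-.085,-.151],(.1,.04,.014,.036))
J=np.array([[np.cos(a),-np.sin(a)],[np.sin(a),np.cos(a)]]); print("blank in jig mm",J.T@(p[:2]-t)*1e3,"ang",p[2]-a,f,m.sum())
E
python3 meas.py w6.pkl "[(332,82),(335,208),(378,38)][1::-1]+[(378,38)]"
```

```text
131 172 172 seat [ 0.55046065 -0.08519643] -0.14966514133267597 res mm [[-0.06, 0.09], [-0.21, 0.02], [0.27, -0.11]]
blank in jig mm [-0.79052665 -0.18599515] ang -0.004771845715039108 180.22352941176473 5951.0
```

Blank is home within about 0.8 mm in x and 0.2 mm in y. Next, the clamp angle from the side picture, using ray against the jig's mid-plane.

```bash
cat > clampang.py <<'E'
from h import *
import pickle,sys
def hit(c,u,v,seat=(.55,-.085),a=-.151):
    d=c["R"]@np.array([(u-c["c"][0])/c["f"],(v-c["c"][1])/c["f"],1]); n=np.array([-np.sin(a),np.cos(a),0]); p0=np.r_[seat,0]
    p=c["t"]+d*((p0-c["t"])@n)/(d@n); ex=np.array([np.cos(a),np.sin(a)]); return (p[:2]-p0[:2])@ex,p[2]
if __name__=="__main__":
    c=pickle.load(open("side.pkl","rb"))
    g=c["im"].max(2); m=np.zeros_like(g);m[105:135,195:220]=(g[105:135,195:220]<45)
    ys,xs=np.nonzero(m)
    for y in range(ys.min(),ys.max()+1,4):
        x=xs[ys==y]; X,Z=hit(c,x.mean(),y); print(y,x.min(),x.max(),"x",round(X*1e3),"z",round(Z*1e3),"q",round(np.arctan2(Z-.052,.1-X),3))
E
python3 clampang.py; python3 -c "
from h import *
rel(.1,0,.3)"
```

```text
110 207 207 x 104 z 239 q 1.592
114 207 207 x 105 z 226 q 1.601
118 203 208 x 111 z 212 q 1.642
t 11.4 jig xy mm [-76.8   0.2] z 156.8 yawerr deg -0.02 F jig [ 0.9 -0. ] -0.0 gap mm 23.2
move mm [ 1.773e+02  1.000e-01 -1.427e+02]clampang.py:11: RuntimeWarning: Mean of empty slice.
  x=xs[ys==y]; X,Z=hit(c,x.mean(),y); print(y,x.min(),x.max(),"x",round(X*1e3),"z",round(Z*1e3),"q",round(np.arctan2(Z-.052,.1-X),3))
  ret = ret.dtype.type(ret / rcount)
Traceback (most recent call last):
  File "clampang.py", line 11, in <module>
    x=xs[ys==y]; X,Z=hit(c,x.mean(),y); print(y,x.min(),x.max(),"x",round(X*1e3),"z",round(Z*1e3),"q",round(np.arctan2(Z-.052,.1-X),3))
                                                ~~~~~^^
ValueError: zero-size array to reduction operation minimum which has no identity
```

Clamp is at about 1.6 rad. I'll go up and over, closed fingers behind the handle (+x side).

Emit:
arm_command([
  {"x": 10, "y": 0, "z": -50, "yaw": 0, "fingers": -1},
  {"x": 20, "y": 0, "z": -100, "yaw": 0, "fingers": -1},
  {"x": 30, "y": 0, "z": -145, "yaw": 0, "fingers": -1},
  {"x": 60, "y": 0, "z": -158, "yaw": 0, "fingers": -1},
  {"x": 60, "y": 0, "z": -158, "yaw": 0, "fingers": -1},
])

```text
time: 12.02
tool_pos: [0.536, -0.0826, 0.3141]
ee_rot: [0.997, -0.076, 0.002, -0.0]
contact_force: [-0.4, -0.2, 0.1]
finger_gap: 0.004
```

Emit:
arm_command([
  {"x": 45, "y": 0, "z": 0, "yaw": 0, "fingers": -1},
  {"x": 90, "y": 0, "z": 0, "yaw": 0, "fingers": -1},
  {"x": 135, "y": 0, "z": 0, "yaw": 0, "fingers": -1},
  {"x": 182, "y": 0, "z": 0, "yaw": 0, "fingers": -1},
  {"x": 182, "y": 0, "z": 0, "yaw": 0, "fingers": -1},
])

```text
time: 12.65
tool_pos: [0.7139, -0.1098, 0.3096]
ee_rot: [0.997, -0.076, -0.001, -0.0]
contact_force: [0.7, 0.4, -0.9]
finger_gap: 0.004
```

```bash
python3 -c "
from h import *
rel(.16,0,.231)
c=cam('wrist');save(c,'w7.png')
d=cam('side');import pickle;pickle.dump(d,open('s7.pkl','wb'));cv2.imwrite('pics/s7.png',cv2.resize(d['im'][60:220,120:340],None,fx=3.5,fy=3.5,interpolation=2)[:,:,::-1])"
```

```text
t 12.65 jig xy mm [1.657e+02 1.000e-01] z 309.6 yawerr deg -0.03 F jig [0.6 0.5] -0.9 gap mm 0.3
move mm [-5.5  0.1 78.6]
```

View pics/s7.png

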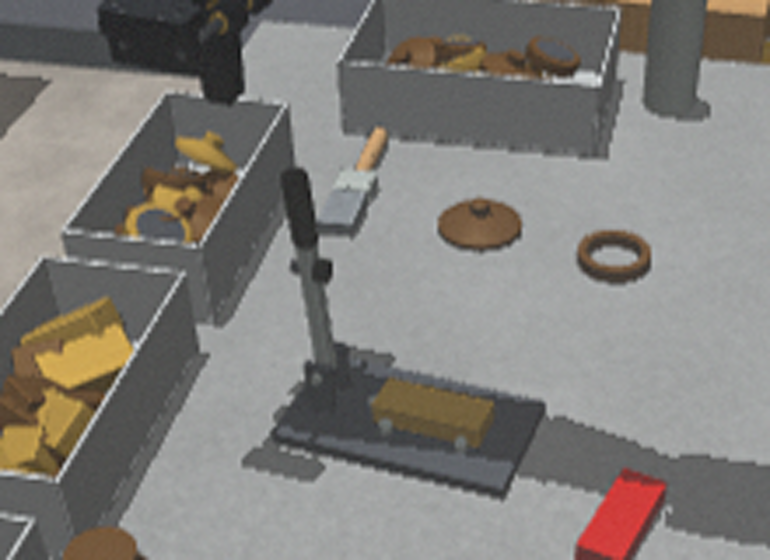

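Side view: fingers (at (222,80)) are behind and above the handle tip (295,175); the blank sits in the jig. Now lower and start the swing.

Emit:
arm_command([
  {"x": 0, "y": 0, "z": 30, "yaw": 0, "fingers": -1},
  {"x": 0, "y": 0, "z": 60, "yaw": 0, "fingers": -1},
  {"x": -5, "y": 0, "z": 78, "yaw": 0, "fingers": -1},
  {"x": -5, "y": 0, "z": 78, "yaw": 0, "fingers": -1},
])

```text
time: 13.25
tool_pos: [0.7049, -0.1088, 0.2343]
ee_rot: [0.997, -0.076, -0.003, 0.0]
contact_force: [0.1, 0.4, -0.2]
finger_gap: 0.004
```

Emit:
arm_command([
  {"x": -18, "y": 0, "z": 0, "yaw": 0, "fingers": -1},
  {"x": -30, "y": 0, "z": 0, "yaw": 0, "fingers": -1},
  {"x": -40, "y": 0, "z": 0, "yaw": 0, "fingers": -1},
  {"x": -54, "y": 0, "z": 0, "yaw": 0, "fingers": -1},
  {"x": -68, "y": 0, "z": 0, "yaw": 0, "fingers": -1},
])

```text
time: 13.88
tool_pos: [0.6409, -0.0989, 0.237]
ee_rot: [0.997, -0.076, 0.002, 0.0]
contact_force: [2.0, 0.1, -0.9]
finger_gap: 0.009
```

```bash
python3 -c "
from h import *
rel(.0595,0,.2238)"
```

```text
t 13.88 jig xy mm [91.9 -0.1] z 237.0 yawerr deg -0.04 F jig [2.  0.4] -0.9 gap mm 0.8
move mm [-32.5  -0.1  13.1]
```

Force of 2 N matches the hinge friction, so the handle is moving. Continuing along the arc.

Emit:
arm_command([
  {"x": -16, "y": 0, "z": 6, "yaw": 0, "fingers": -1},
  {"x": -32, "y": 0, "z": 13, "yaw": 0, "fingers": -1},
  {"x": -48, "y": 0, "z": 19, "yaw": 0, "fingers": -1},
  {"x": -63, "y": 0, "z": 26, "yaw": 0, "fingers": -1},
  {"x": -77, "y": 0, "z": 35, "yaw": 0, "fingers": -1},
])

```text
time: 14.5
tool_pos: [0.5644, -0.0872, 0.2018]
ee_rot: [0.997, -0.076, 0.001, 0.0]
contact_force: [0.4, -0.8, 0.9]
finger_gap: 0.003
```

```bash
python3 -c "
from h import *
rel(-.021,0,.1683)"
```

```text
t 14.5 jig xy mm [14.6 -0.1] z 201.8 yawerr deg -0.04 F jig [ 0.6 -0.7] 0.9 gap mm 0.3
move mm [-35.7  -0.   33.4]
```

Emit:
arm_command([
  {"x": -13, "y": 0, "z": 10, "yaw": 0, "fingers": -1},
  {"x": -25, "y": 0, "z": 21, "yaw": 0, "fingers": -1},
  {"x": -36, "y": 0, "z": 33, "yaw": 0, "fingers": -1},
  {"x": -45, "y": 0, "z": 47, "yaw": 0, "fingers": -1},
  {"x": -53, "y": 0, "z": 61, "yaw": 0, "fingers": -1},
])

```text
time: 15.12
tool_pos: [0.5117, -0.0792, 0.1402]
ee_rot: [0.997, -0.076, 0.001, 0.0]
contact_force: [-0.5, 0.1, 0.9]
finger_gap: 0.005
```

```bash
python3 -c "
from h import *
rel(-.0541,0,.0934)"
```

```text
t 15.12 jig xy mm [-38.7  -0. ] z 140.2 yawerr deg -0.04 F jig [-0.5  0. ] 0.9 gap mm 0.4
move mm [-15.4  -0.   46.8]
```

Emit:
arm_command([
  {"x": -5, "y": 0, "z": 13, "yaw": 0, "fingers": -1},
  {"x": -10, "y": 0, "z": 26, "yaw": 0, "fingers": -1},
  {"x": -13, "y": 0, "z": 37, "yaw": 0, "fingers": -1},
  {"x": -15, "y": 0, "z": 46, "yaw": 0, "fingers": -1},
  {"x": -15, "y": 0, "z": 48, "yaw": 0, "fingers": -1},
])

```text
time: 15.75
tool_pos: [0.4966, -0.0769, 0.0913]
ee_rot: [0.997, -0.076, -0.0, 0.0]
contact_force: [-0.7, 0.3, 0.4]
finger_gap: 0.006
```

Emit:
arm_command([
  {"x": -1, "y": 0, "z": 3, "yaw": 0, "fingers": -1},
  {"x": -1, "y": 0, "z": 6, "yaw": 0, "fingers": -1},
  {"x": -1, "y": 0, "z": 9, "yaw": 0, "fingers": -1},
  {"x": -1, "y": 0, "z": 12, "yaw": 0, "fingers": -1},
  {"x": -1, "y": 0, "z": 12, "yaw": 0, "fingers": -1},
])

```text
time: 16.38
tool_pos: [0.496, -0.0768, 0.0795]
ee_rot: [0.997, -0.076, -0.0, 0.0]
contact_force: [0.0, -0.3, 0.2]
finger_gap: 0.003
```

```bash
python3 -c "
from h import *
rel(-.056,0,.077)"
```

```text
t 16.38 jig xy mm [-54.6  -0. ] z 79.5 yawerr deg -0.03 F jig [ 0.1 -0.3] 0.2 gap mm 0.2
move mm [-1.4 -0.   2.5]
```

Emit:
arm_command([
  {"x": 0, "y": 0, "z": 1, "yaw": 0, "fingers": -1},
  {"x": 0, "y": 0, "z": 2, "yaw": 0, "fingers": -1},
  {"x": 0, "y": 0, "z": 2, "yaw": 0, "fingers": -1},
])

```text
time: 16.75
tool_pos: [0.496, -0.0768, 0.0777]
ee_rot: [0.997, -0.076, 0.0, 0.0]
contact_force: [-0.3, 0.0, -0.0]
finger_gap: 0.007
```

Emit:
arm_command([
  {"x": 0, "y": 0, "z": 1, "yaw": 0, "fingers": -1},
  {"x": 0, "y": 0, "z": 2, "yaw": 0, "fingers": -1},
  {"x": 0, "y": 0, "z": 2, "yaw": 0, "fingers": -1},
])

```text
time: 17.12
tool_pos: [0.4961, -0.0768, 0.0771]
ee_rot: [0.997, -0.076, 0.001, 0.0]
contact_force: [-3.0, 0.7, 15.2]
finger_gap: 0.004
```

```bash
python3 -c "
from h import *
rel(-.056,0,.077)
d=cam('side');cv2.imwrite('pics/s8.png',cv2.resize(d['im'][90:250,140:340],None,fx=3.7,fy=3.7,interpolation=2)[:,:,::-1])"
```

```text
t 17.12 jig xy mm [-54.5  -0. ] z 77.1 yawerr deg -0.03 F jig [-3.1  0.2] 15.2 gap mm 0.4
move mm [-1.5 -0.   0.1]
```

View pics/s8.png

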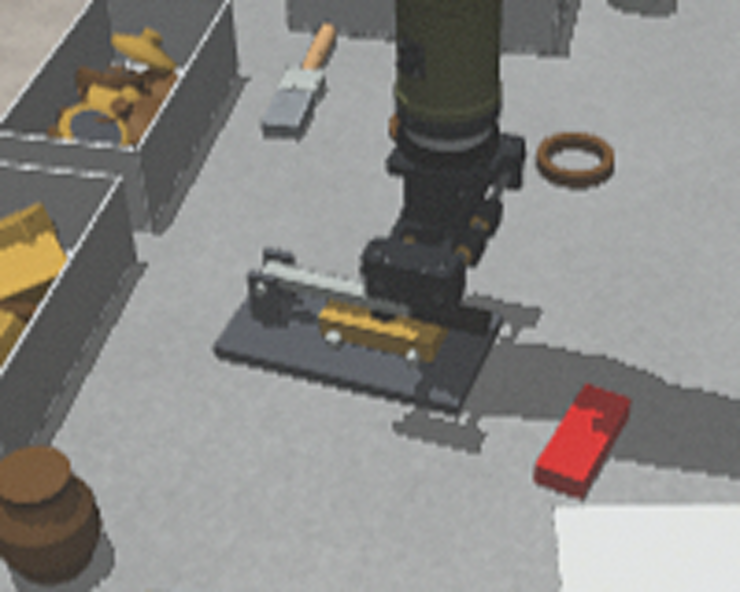

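Side view: the clamp arm is level with its pad on the blank, at 15 N with z stopped at 77 mm (the q≈0 value). Retreating straight up, then a final check.

Emit:
arm_command([
  {"x": 0, "y": 0, "z": -5, "yaw": 0, "fingers": -1},
  {"x": 0, "y": 0, "z": -25, "yaw": 0, "fingers": -1},
  {"x": -10, "y": 0, "z": -60, "yaw": 0, "fingers": -1},
  {"x": -20, "y": 0, "z": -80, "yaw": 0, "fingers": -1},
  {"x": -20, "y": 0, "z": -80, "yaw": 0, "fingers": -1},
])

```text
time: 17.8
tool_pos: [0.4764, -0.0739, 0.1567]
ee_rot: [0.997, -0.076, 0.001, 0.0]
contact_force: [-0.2, 0.6, -0.0]
finger_gap: 0.004
```

```bash
python3 - <<'E'
from h import *
import pickle
rel(-.056,0,.077)
c=cam("wrist");pickle.dump(c,open("w9.pkl","wb"));s=cam("side");t=cam("top");pickle.dump((s,t),open("f.pkl","wb"))
# expected outline overlay for home blank
w=c["im"].copy()
for p in proj(c,box([.5504,-.0852,-.15],.1,.04,.036,.036)): cv2.circle(w,tuple(int(v) for v in np.round(p)),2,(255,0,255),1)
a=cv2.resize(w,(512,384));b=cv2.resize(s["im"][110:206,150:278],(256*2-224,216),interpolation=2)
o=np.zeros((600,512,3),np.uint8);o[:384]=a;o[384:,:288]=b;o[384:,288:]=cv2.resize(t["im"][115:212,235:335],(224,216),interpolation=2)
cv2.imwrite("pics/f.png",o[:,:,::-1])
E
```

```text
t 17.8 jig xy mm [-74.4  -0.1] z 156.7 yawerr deg -0.04 F jig [-0.3  0.5] -0.0 gap mm 0.4
move mm [18.3 -0.1 79.8]
```

View pics/f.png

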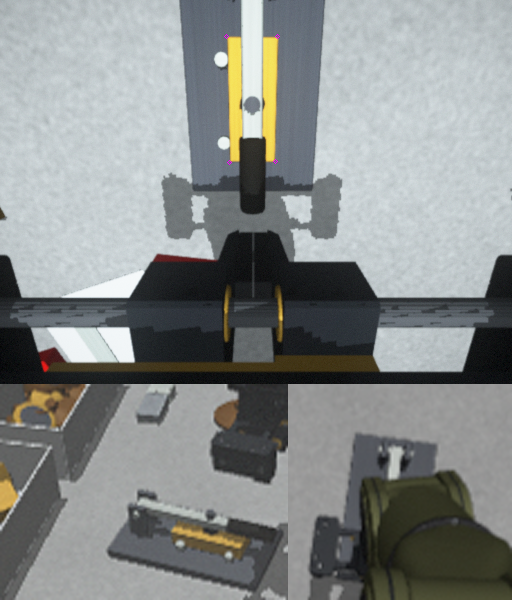

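Final view: clamp level along the blank's centre. The blank's corners at (229,38), (277,38), (231,161) and (274,161) lie on the predicted home outline, and it touches the side pins at (221,59) and (224,143). One last numeric fit, then I hand in.

```bash
python3 - <<'E'
from h import *
import pickle
c=pickle.load(open("w9.pkl","rb"));m=np.maximum(brass(c,(234,100)),brass(c,(270,100)))
ys,xs=np.nonzero(m);h=cv2.convexHull(np.stack([xs,ys],1).astype(np.int32));M=np.zeros(m.shape,np.uint8);cv2.fillConvexPoly(M,h,1)
p,f=fit([(c,M.astype(float))],[.55,-.085,-.151],(.1,.04,.014,.036))
a=-.150;J=np.array([[np.cos(a),-np.sin(a)],[np.sin(a),np.cos(a)]]);print((J.T@(p[:2]-[.55046,-.0852])*1e3).round(2),p[2]-a,f)
g=((p[2]-a)); 
if abs(g)<.03: print(env.close_job())
E
```

```text
[-0.57 -0.26] -0.010029868110606882 118.26274509803923
the job is handed in; nothing more can be done
None
```

The brass blank is home in the drilling jig with the clamp down on it, and I handed the job in at about 18 s.

- **Loading:** I laid the blank on the plate and pushed it onto the two side pins, then the end pin. Each push stopped moving under more command. With the clamp still up, the wrist-camera fit put it 0.8 mm from home in x, 0.2 mm in y, and 0.005 rad off.
- **Clamping:** I swung the clamp down with closed fingers until it stopped at the level angle under about 15 N, then backed off.
- **Last checks:** The final fit, with the clamp down, gave -0.6 mm in x, -0.3 mm in y and -0.010 rad, all inside the limits. The clamp looked level in the side picture, but I judged its angle from the stop height and that picture, not from a direct reading.
- **Failures or disagreements:**
  - The first three move calls were refused for missing fields, and nothing moved.
  - An early blank fit from the side camera was about 14 mm off in y, so I dropped it for the wrist view.
  - The automatic pin fit from the top camera was up to 11 mm off, so I used the wrist fit there too.
- **Other things on the bench:** I saw no contact with any of them, but I did not measure their final positions.

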